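# Brush out the bore of a plaster mould collar and hang the brush back in its rack

## Task

Take the middle-sized of the three brushes out of its slot in the rack and scrub the inside wall of the round plaster mould collar with it: at least two full up-and-down strokes with the bristles rubbing along the side nearest the robot, then at least two along the far side, each stroke running from the bench up until about half of the bristles stand out of the mouth. Then hang the brush back in its slot, seated behind the rail's lip, and let it go; do not shove the collar about or disturb anything else.

Things in the scene. Friction and masses are not known exactly. Their poses are not given: they have to be found in the camera images.
- brush: Middle-sized brush, 225 mm long, 100 g, hanging bristles down in one of the rack's slots. Origin: centre of the bristle end; z up the handle, x the broad way of its flat shank (-x leads out of the slot), y across its thickness. Going up z: bristles 56 mm across (0 to 62 mm), wire stem (to 98), ferrule 15 mm across (to 108), flat shank, then wooden bolster 34 (x) by 24 mm (150 to 162), then grip.
- brush_grip (a point): Where to hold the middle-sized brush: on its axis, 195 mm above the bristle end. The rounded wooden grip is 30 mm (x) by 19 mm (y) and runs from 162 to 225 mm above the bristle end; hold it across y.
- brush_shank (a point): Middle of the flat steel shank of the middle-sized brush, 128 mm above the bristle end; the shank is 22 mm (x) by 9 mm (y) and runs from 108 to 150 mm above the bristle end.
- bristle_mid (a point): Middle of the bristles of the middle-sized brush, 31 mm above the bristle end; moves with the bristles when the stem bends. The wire stem is springy: it bends any way about a point 100 mm above the bristle end, 0.5 N m/rad, up to 0.4 rad: a handle held 10 mm past first wall contact presses with about 2 N. Both ends of the bristles are rounded off by 8 mm. Handle and shank are rigid.
- rack: Wooden brush rack, fixed, 300 mm long (y), 245 mm high. Origin at bench level below the middle slot's hanging place; z up, y along the rail; its slots open to -x, towards the robot. End boards at y = +-141 mm up to z = 240 mm; a board at x = -25 to 45 mm lies below the bristles, top z = 24 mm.
- rack_rail (a point): On top of the rack's rail (z = 245 mm) at the middle slot's hanging place, above the rack's origin. Three slots at y = -85, 0, +85 mm, 14 mm wide, open from x = -31 mm and ending at x = +14 mm, through the 14 mm thick rail. A hung brush rests with its bolster's underside on the rail, shank in the slot, axis at x = 0 within some mm, bristle end at z = 95 mm.
- rack_lip (a point): Top of the lip along the rail's front edge, before the middle slot: 6 mm above the rail (z = 251 mm), x = -31 to -24 mm. The bristles do not pass through the slot: raise a brush more than 6 mm (10 to 25 mm is right), slide it level to -x by at least 45 mm until the shank has left the slot; hang it up the reverse way.
- mould: White round plaster collar of a cup mould, loose on the bench, about 0.7 kg, 128 mm across and 80 mm high with an open bore through it, so that the bench is its floor. Origin: centre of its underside, z up; x points away from the robot, so that the side of the bore nearest the robot is at -x and the far side at +x. Bore radius 37 to 39 mm at the bench, about 39 at mid height, widening to 41 to 45 mm at the mouth. It slides on the bench if pushed with more than about 3 N.
- brush_slim: Built like the middle-sized brush (same handle, shank, hanging height, origin and axes) but with slim bristles 28 mm across and 75 mm long, rigid stem; hangs in another slot. Leave it alone.
- brush_fat: Built like the middle-sized brush (same handle, shank, hanging height, origin and axes) but with fat bristles 80 mm across and 66 mm long, rigid stem; hangs in another slot. Leave it alone.
- cast_cup: Grey clay cup, 100 mm across, 90 mm high, to the left of the collar; origin: centre of its underside, z up. Leave it alone.
- blue_jar: Blue screw-lid jar with a white lid, 60 mm across, 120 mm high, to the right of the collar; origin: centre of its underside, z up. Leave it alone.
There are look-alikes about, which are no part of the job. Leave any green look-alike of the brush alone.

How it is judged:
On the way, in this order (a step that is already met when the one before it is completed fails the run):
1. the brush is out of its slot, clear in front of the rack (x of brush in the frame of rack below -0.045 m), for 0.05 s.
2. bristles rub the near side of the bore right down at the bench (z of bristle_mid in the frame of mould between 0.02 and 0.047 m and x of bristle_mid in the frame of mould below -0.005 m and horizontal distance between bristle_mid and mould below 0.03 m and contact force between brush and mould above 0.15 N), for 0.05 s.
3. bristles rub the near side of the bore with about half of them out of the mouth (z of bristle_mid in the frame of mould between 0.073 and 0.109 m and x of bristle_mid in the frame of mould below -0.005 m and horizontal distance between bristle_mid and mould below 0.03 m and contact force between brush and mould above 0.15 N), for 0.05 s.
4. bristles rub the near side of the bore right down at the bench (all of step 2), for 0.05 s.
5. bristles rub the near side of the bore with about half of them out of the mouth (all of step 3), for 0.05 s.
6. bristles rub the far side of the bore right down at the bench (z of bristle_mid in the frame of mould between 0.02 and 0.047 m and x of bristle_mid in the frame of mould above 0.005 m and horizontal distance between bristle_mid and mould below 0.03 m and contact force between brush and mould above 0.15 N), for 0.05 s.
7. bristles rub the far side of the bore with about half of them out of the mouth (z of bristle_mid in the frame of mould between 0.073 and 0.109 m and x of bristle_mid in the frame of mould above 0.005 m and horizontal distance between bristle_mid and mould below 0.03 m and contact force between brush and mould above 0.15 N), for 0.05 s.
8. bristles rub the far side of the bore right down at the bench (all of step 6), for 0.05 s.
9. bristles rub the far side of the bore with about half of them out of the mouth (all of step 7), for 0.05 s.
At the end, for the whole second after the job is handed in: The brush hangs at rest in the rack: in a slot, handle resting on the rail behind the lip (origin within 8 mm of the slot line and 4 mm of its hanging height of 95 mm), upright within 0.08 rad. The collar stands upright within 25 mm of where it was found (z of brush in the frame of rack between 0.091 and 0.099 m and x of brush in the frame of rack between -0.008 and 0.008 m and y of brush in the frame of rack between -0.092 and 0.092 m and angle between brush's own z axis and vertical below 0.08 rad and linear speed of each of brush, mould below 0.02 m/s and angle between mould's own z axis and vertical below 0.05 rad and distance of mould from where it was at the start of the episode below 0.025 m); the robot touches nothing.
It fails at once if the collar is shoved more than 25 mm or tipped (distance of mould from where it was at the start of the episode above 0.025 m or angle between mould's own z axis and vertical above 0.15 rad).
It fails at once if another brush is displaced by more than 25 mm or tipped (distance of any of brush_slim, brush_fat from where it was at the start of the episode above 0.025 m or angle between any of brush_slim, brush_fat's own z axis and vertical above 0.3 rad).
It fails at once if the grey cup or the jar is displaced by more than 25 mm or tipped (distance of any of cast_cup, blue_jar from where it was at the start of the episode above 0.025 m or angle between any of cast_cup, blue_jar's own z axis and vertical above 0.3 rad).
It also fails if it takes over 69 s, if anything falls off the work surface, if the arm or the gripper's body presses on something with over 40 N, if the wrist force passes 120 N, or if a joint passes its speed limit or range.

## Robot

A 6-joint arm with a two-finger parallel gripper is mounted at the origin on the work surface; the furniture and walls round the work are solid. World frame = base frame: x ahead of the robot, y to its left, z up, the work surface at z = 0. Lengths are in m, angles in rad, forces in N, time in s.
With the tool pointing down it reaches from about 0.25 to 0.725 m from the base axis. Payload 4 kg.
Tool frame: the origin (TCP) lies midway between the tips of the shut fingers; the grasp point (between the pads) lies 19 mm behind it; z points along the fingers, y is the line along which they close (so a half turn about z gives the same grasp; the last joint's range is limited). The gripper opens to 85 mm and grips with 20 to 120 N. Pads are 22 mm wide; open, the fingers measure 114 mm over their backs; the gripper's body (76 mm by 85 mm) begins 54 mm behind the grasp point. The pads swing forward as they close: fully open they stand 13 mm farther back than shut.
Start: joints at [1.102, 0.241, 0.005, 1.335, 0, 1.571], TCP at [0.226, 0.446, 0.231] pointing down, gripper open.
Joint ranges: [-2.72, 2.72], [-1.05, 1.87], [-1.09, 1.28], [-1.99, 2.15], [-1.42, 1.44], [-3.14, 3.14]. Speed limits (rad/s): [2.79, 2.79, 3.14, 3.14, 3.14, 3.14].

## Interface

Orientations are given as a unit quaternion [x, y, z, w].
In Python, from workcell import bot gives the robot as it stands. The module is installed in compiled form; this text tells all that it offers.
- The arm moves only by the tool jog_arm, never from a script. Its argument "deltas" is a list of rows, each an object with "fingers": the opening, from 0 (shut) to 1 (fully open); "delta_pos": the shift along the tool's x, y, z normalised to -1 to 1, where 1 is 300 mm, a list of three; "yaw": the turn about the tool's z normalised to -1 to 1, where 1 is pi/4 rad. A call has 1 to 12 rows; each row is the pose to reach, as a shift and turn from the pose commanded when the call began, along the tool's axes at that moment; what a row does not reach only later rows make up. A row lasts 1/10 s, in which the tool goes at most 50 mm and 8.59 degrees, less where a joint would pass 70% of its speed; a pose out of reach is approached as far as the arm can. A call with a number of a shift or a turn outside -1 to 1 is refused whole. A call with a gripper value outside its range is refused whole. The fingers move at their own pace and stop on an object; the grip force is fixed at half the most. Time passes only in rows, so rows that repeat a pose let the fingers close. It gives the time, the measured TCP pose, the force, the opening and the grip force at its end, in the units of the state.
- bot.get_obs(): the state, without advancing time (a new reading comes with each control period).
- bot.camera(name): name is "scene" or "top" or "wrist"; returns a dict with "image" (480x640x3 uint8, red, green, blue), "range_z" (480x640 float32, m along the optical axis (not along the pixel's ray), 0 where there is no reading), "fx", "fy", "cx", "cy" (pixels), "rvec" (rotation vector, rad) and "tvec" (3), from world to camera coordinates, as OpenCV has them. Camera axes: x right, y down, z forward; pixel columns grow to the right and rows downward; lengths in m; the calibration is good to about 2 mm. The wrist camera is an equidistant fisheye: a pixel r from the principal point sees the ray r / f radians off the axis. A picture is of the moment at which its call begins.
- bot.job_done(): hands the job in; it is judged then, once.
The state is a dict: "clock": time; "joint_pos": joint angles; "joint_vel": joint speeds; "tau": joint torques, N m; "eef_pos": TCP position; "tool_rot": TCP orientation; "ft_force": force on the tool from outside, world axes, zero at the start; "ft_torque": the same for the moment, N m; "grip_width": finger opening in m; "grasp_force": force on a finger pad.
Only numpy, scipy, OpenCV 4.12 (cv2) and the standard library are available. Lean on these libraries where they do the work, as an engineer would, in place of code of your own. Each camera call takes 0.05 s, during which the arm holds its last target. There are 200 camera calls.

## Working session

There is one attempt and no reset: what is moved stays moved. The work goes in short steps, Python scripts to look and compute and a tool call to move; the robot and the scene stay as the last step left them, time stands still between calls to the robot, and variables do not carry over. Pictures are saved under pics/ and viewed, at most 10 in all, crops included, and the job is handed in when it is done.

Besides the shell and the picture viewer there is one more tool, called after "Call:" by a JSON object that holds its "op" and its "data". jog_arm: Moves the arm, as the interface text tells. Scaled input: -1 to 1 covers 300 mm each way for a shift and pi/4 rad each way for a turn. Its arguments: {"type":"object","properties":{"deltas":{"type":"array","items":{"type":"object","properties":{"fingers":{"type":"number"},"delta_pos":{"type":"array","items":{"type":"number"}},"yaw":{"type":"number"}}}}},"required":["deltas"]}

```bash
mkdir -p pics; cat > h.py <<'E'
import numpy as np, cv2
from workcell import bot
def cam(n):
    c=bot.camera(n); c['R']=cv2.Rodrigues(np.array(c['rvec'],float))[0]; c['t']=np.array(c['tvec'],float).ravel(); return c
def cloud(c):
    z=c['range_z'].astype(float); v,u=np.mgrid[:480,:640]
    p=np.dstack([(u-c['cx'])/c['fx']*z,(v-c['cy'])/c['fy']*z,z])
    w=(p-c['t'])@c['R']; w[z==0]=np.nan; return w
def ray(c,u,v):
    d=np.array([(u-c['cx'])/c['fx'],(v-c['cy'])/c['fy'],1.]); return -c['R'].T@c['t'], c['R'].T@d
def onplane(c,u,v,z):
    o,d=ray(c,u,v); return o+d*(z-o[2])/d[2]
def save(n,im): cv2.imwrite('pics/'+n,im[...,::-1])
E
python3 - <<'E'
from h import *
a=[]
for n in ('scene','top'):
    c=cam(n); save(n+'0.png',c['image']); np.save(n+'.npy',cloud(c)); np.save(n+'i.npy',c['image'])
    print(n,-c['R'].T@c['t'],c['R'][2])
print(bot.get_obs())
E
```

```text
scene [ 0.06413367 -0.43465811  0.65348751] [ 0.57586922  0.61240968 -0.54159859]
top [ 0.13449348 -0.11357376  1.21156159] [ 0.38803075  0.18504723 -0.90287854]
{'clock': 0.1, 'joint_pos': array([ 1.10197953e+00,  2.41348420e-01,  3.87128435e-03,  1.33520944e+00,
       -4.31057445e-06,  1.57078377e+00]), 'joint_vel': array([-0.00047984, -0.00077954,  0.00469988,  0.0014475 , -0.0010014 ,
       -0.00066994]), 'tau': array([-4.04094280e-04, -3.73138189e+01,  2.53010237e+01,  1.09073016e-02,
       -9.94689412e-05,  7.67261326e-06]), 'eef_pos': array([0.22566203, 0.44554835, 0.23050131]), 'tool_rot': array([ 2.32261388e-01,  9.72652946e-01, -9.19774556e-04, -2.17430795e-04]), 'ft_force': array([ 0.39600003, -0.53157407,  0.25491885]), 'ft_torque': array([-0.01100283,  0.02884083, -0.01073186]), 'grasp_force': 0.0, 'grip_width': 0.08577605267384265}
```

View pics/scene0.png

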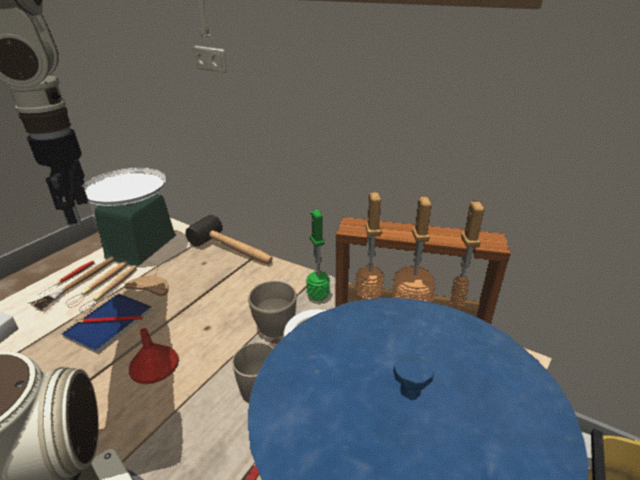

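View pics/top0.png

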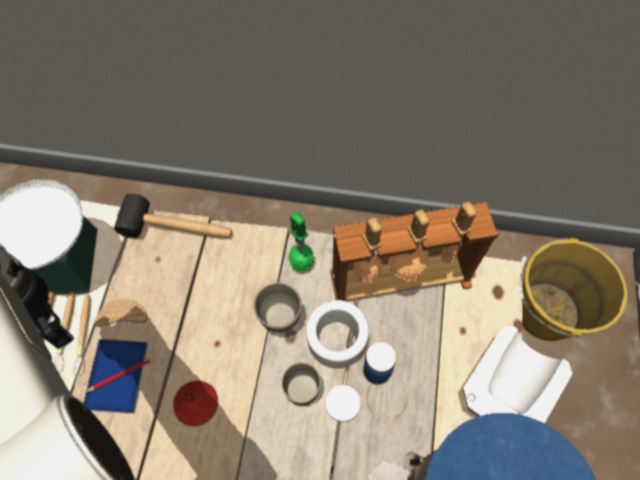

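The scene view shows three brush handles at (374,213), (423,217) and (474,222), with bristles of medium, fat and slim width, and a green look-alike at (317,255). The top view shows the collar at (337,333), cups at (278,308) and (302,383), and the jar at (380,362).
My choice is the left brush, with its handle at scene (374,213) and top (375,232). I'll check it by measuring and with one crop.

```bash
python3 - <<'E'
from h import *
S=np.load('scene.npy');T=np.load('top.npy');si=np.load('scenei.npy');ti=np.load('topi.npy')
for n,W,pts in (('scene',S,[(374,198),(374,213),(372,283),(423,202),(415,283),(474,207),(460,290),(355,228),(395,234),(345,235),(500,248)]),('top',T,[(375,226),(375,240),(420,217),(466,211),(345,240),(395,228),(440,220),(485,213),(337,305),(337,360),(310,333),(365,333),(380,350),(278,308),(343,403),(337,333)])):
    for u,v in pts: print(n,u,v,np.round(np.nanmedian(W[v-1:v+2,u-1:u+2].reshape(-1,3),0),3))
# rail top
for n,W in (('scene',S),('top',T)):
    m=(np.abs(W[...,2]-.245)<.012)&(W[...,0]>.3); 
    q=W[m]; 
    v,u=np.where(m); print(n,len(q),u.min(),u.max(),v.min(),v.max(),np.median(q,0))
    (cx,cy),wh,a=cv2.minAreaRect((q[:,:2]*1000).astype(np.float32)); print(cx,cy,wh,a)
# collar top ring
m=(np.abs(T[...,2]-.08)<.006); mm=np.zeros_like(m); mm[290:375,295:375]=1; m&=mm
h=ti.min(2)>120; m&=h
q=T[m]; A=np.c_[2*q[:,:2],np.ones(len(q))]
(e),_=cv2.minEnclosingCircle((q[:,:2]).astype(np.float32)),0
print('collar',len(q),e,q[:,2].mean())
save('crop1.png',cv2.resize(np.hstack([si[185:310,330:490],ti[195:320,330:490]]),None,fx=2.5,fy=2.5,interpolation=cv2.INTER_CUBIC))
E
```

```text
scene 374 198 [ 0.579 -0.009  0.318]
scene 374 213 [ 0.577 -0.013  0.291]
scene 372 283 [ 0.574 -0.022  0.145]
scene 423 202 [ 0.626 -0.076  0.319]
scene 415 283 [ 0.617 -0.088  0.159]
scene 474 207 [ 0.675 -0.143  0.317]
scene 460 290 [ 0.674 -0.149  0.148]
scene 355 228 [0.575 0.028 0.244]
scene 395 234 [ 0.611 -0.036  0.245]
scene 345 235 [0.539 0.019 0.249]
scene 500 248 [ 0.705 -0.19   0.245]
top 375 226 [ 0.586 -0.005  0.32 ]
top 375 240 [ 0.578 -0.011  0.284]
top 420 217 [ 0.635 -0.07   0.319]
top 466 211 [ 0.679 -0.139  0.316]
top 345 240 [0.575 0.044 0.244]
top 395 228 [ 0.637 -0.032  0.243]
top 440 220 [ 0.685 -0.103  0.245]
top 485 213 [ 0.735 -0.175  0.244]
top 337 305 [0.507 0.028 0.08 ]
top 337 360 [ 0.403 -0.017  0.077]
top 310 333 [0.43  0.053 0.081]
top 365 333 [ 0.475 -0.047  0.079]
top 380 350 [ 0.445 -0.088  0.117]
top 278 308 [0.472 0.153 0.006]
top 343 403 [ 0.339 -0.059  0.026]
top 337 333 [ 0.475  0.013 -0.002]
scene 8242 58 639 62 261 [ 0.74657793 -0.00844925  0.24472148]
662.299560546875 864.5560302734375 (688.5629272460938, 2461.9990234375) 14.94305419921875
top 6610 333 639 0 264 [ 0.67185631 -0.07256826  0.24450193]
934.5376586914062 -144.52261352539062 (700.4771118164062, 588.8659057617188) 13.675131797790527
collar 1601 ((0.45442068576812744, 0.02836383692920208), 0.09592743963003159) 0.07902477332720524
```

View pics/crop1.png

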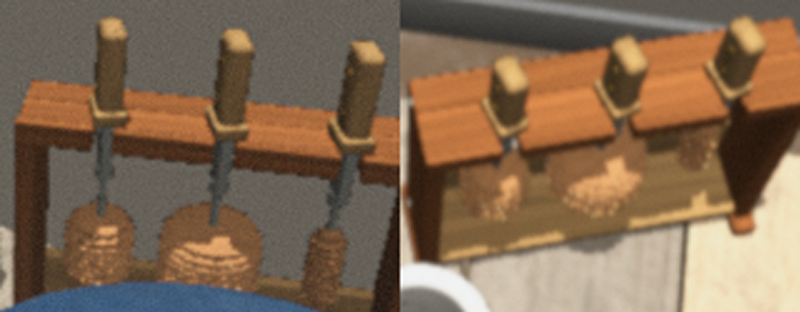

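The crop confirms that the left handle carries the medium bristles, with fat in the middle and slim on the right. Next I'll refine the rack yaw, grip and collar.

```bash
python3 - <<'E'
from h import *
from scipy.optimize import least_squares
S=np.load('scene.npy');T=np.load('top.npy');si=np.load('scenei.npy').astype(int);ti=np.load('topi.npy').astype(int)
for n,W,I,b in (('scene',S,si,(210,270,330,515)),('top',T,ti,(195,270,325,500))):
    roi=np.zeros(I.shape[:2],bool); roi[b[0]:b[1],b[2]:b[3]]=1
    m=roi&(np.abs(W[...,2]-.245)<.004)
    q=W[m]; r=cv2.minAreaRect((q[:,:2]*1000).astype(np.float32)); print(n,'rail',r,q[:,2].mean(), cv2.boxPoints(r).round(0).tolist())
    m=roi.copy(); m[180:b[0],b[2]:b[3]]=1; m&=(W[...,2]>.268)&(W[...,2]<.335)&(W[...,0]<.8)
    q=W[m]
    for c in ((.582,-.008),(.631,-.073),(.68,-.14)):
        k=q[np.hypot(q[:,0]-c[0],q[:,1]-c[1])<.03]; tp=k[k[:,2]>.312]
        r=cv2.minAreaRect((k[:,:2]*1000).astype(np.float32)); print(' grip',len(k),r, 'top',k[:,2].max(), tp.mean(0))
roi=np.zeros(ti.shape[:2],bool); roi[290:375,295:378]=1
m=roi&(np.abs(T[...,2]-.078)<.008)&(ti.max(2)-ti.min(2)<40)
q=T[m]; q=q[np.hypot(q[:,0]-.455,q[:,1]-.005)<.08]
d=lambda p:np.hypot(q[:,0]-p[0],q[:,1]-p[1])
c=least_squares(lambda p:np.clip(np.abs(d(p)-.0535)-.0105,0,None),[.455,.005]).x; dd=d(c)
print('collar',c,len(q),np.percentile(dd,[1,5,50,95,99])); print(cv2.minEnclosingCircle((q[:,:2]*1000).astype(np.float32)))
E
```

```text
scene rail ((642.2144775390625, -69.65744018554688), (77.88487243652344, 298.61236572265625), 33.98600387573242) 0.24481715273276844 [[526.0, 32.0], [693.0, -215.0], [758.0, -172.0], [591.0, 76.0]]
 grip 378 ((585.7982788085938, -4.747373580932617), (28.329801559448242, 19.269798278808594), 57.990142822265625) top 0.32088487820154443 [ 0.58437589 -0.00625592  0.31721995]
 grip 423 ((633.7926025390625, -75.11447143554688), (29.07866859436035, 19.060741424560547), 51.06170654296875) top 0.3207331490606587 [ 0.63134396 -0.07592817  0.31714887]
 grip 484 ((682.5046997070312, -143.62667846679688), (31.81251335144043, 19.487262725830078), 49.04253005981445) top 0.32086405639674465 [ 0.67976811 -0.1452328   0.31703315]
top rail ((644.032958984375, -68.13847351074219), (76.14663696289062, 299.6556701660156), 34.24569320678711) 0.24451487598311508 [[528.0, 34.0], [697.0, -213.0], [760.0, -171.0], [591.0, 77.0]]
 grip 334 ((590.189208984375, -2.1788501739501953), (30.502490997314453, 20.47539520263672), 47.21318054199219) top 0.3224713773475958 [ 0.58867973 -0.00216561  0.31782928]
 grip 352 ((636.53125, -71.97799682617188), (30.463031768798828, 18.754478454589844), 49.67692947387695) top 0.32256870286048134 [ 0.63558588 -0.07234926  0.31761446]
 grip 368 ((684.2379760742188, -142.36557006835938), (29.87427520751953, 20.238887786865234), 46.9683837890625) top 0.3228937101560561 [ 0.68405428 -0.14176498  0.31746455]
collar [0.4576494  0.00516137] 1703 [0.04157778 0.04359888 0.05395616 0.06313835 0.06530005]
((455.6603088378906, -1.7956321239471436), 74.10336303710938)
```

Call:
{"op": "jog_arm", "data": {"deltas": [{"delta_pos": [0,0,-0.16],"yaw": 0,"fingers": 1},{"delta_pos": [0,0,-0.32],"yaw": 0,"fingers": 1},{"delta_pos": [0,0,-0.46],"yaw": -0.1,"fingers": 1},{"delta_pos": [-0.12,-0.06,-0.46],"yaw": -0.25,"fingers": 1},{"delta_pos": [-0.25,-0.12,-0.46],"yaw": -0.4,"fingers": 1},{"delta_pos": [-0.38,-0.18,-0.46],"yaw": -0.55,"fingers": 1},{"delta_pos": [-0.51,-0.24,-0.46],"yaw": -0.7,"fingers": 1},{"delta_pos": [-0.64,-0.3,-0.46],"yaw": -0.7,"fingers": 1},{"delta_pos": [-0.77,-0.35,-0.46],"yaw": -0.7,"fingers": 1},{"delta_pos": [-0.9,-0.4,-0.46],"yaw": -0.7,"fingers": 1},{"delta_pos": [-0.9,-0.4,-0.46],"yaw": -0.7,"fingers": 1}]}}

```text
clock: 1.2
eef_pos: [0.4149, 0.2135, 0.3685]
tool_rot: [-0.037, 0.999, -0.001, -0.0]
ft_force: [-0.2, 0.7, -0.2]
grip_width: 0.0853
grasp_force: 0.0
```

```bash
cat >> h.py <<'E'
from scipy.spatial.transform import Rotation as Ro
YAW=np.deg2rad(34.1); X=np.array([np.cos(YAW),np.sin(YAW),0]); Y=np.array([-X[1],X[0],0])
def go(target,psi=None):
    o=bot.get_obs(); R=Ro.from_quat(o['tool_rot']).as_matrix(); p=np.array(o['eef_pos'])
    print('clock',o['clock'],'tcp',p.round(4),'j',np.round(o['joint_pos'],2),'F',np.round(o['ft_force'],2),'w',round(o['grip_width'],4),o['grasp_force'])
    d=R.T@(np.array(target)-p)/.3
    a=np.arctan2(R[1,1],R[0,1]); t=np.pi/2+YAW if psi is None else psi
    print('delta units',d.round(4),'yaw',round(-((t-a+np.pi)%(2*np.pi)-np.pi)/(np.pi/4),4)); return R,p
E
python3 -c "
from h import *
go([.589,-.003,.38])"
```

```text
clock 1.2 tcp [0.4149 0.2135 0.3685] j [ 0.48  0.16  0.26  1.67 -0.    0.4 ] F [-0.25  0.72 -0.22] w 0.0853 0.0
delta units [-0.5252 -0.7627 -0.0373] yaw -0.6636
```

Call:
{"op": "jog_arm", "data": {"deltas": [{"delta_pos": [-0.08,-0.12,-0.04],"yaw": -0.16,"fingers": 1},{"delta_pos": [-0.17,-0.24,-0.04],"yaw": -0.33,"fingers": 1},{"delta_pos": [-0.26,-0.37,-0.04],"yaw": -0.5,"fingers": 1},{"delta_pos": [-0.35,-0.5,-0.04],"yaw": -0.66,"fingers": 1},{"delta_pos": [-0.44,-0.63,-0.04],"yaw": -0.66,"fingers": 1},{"delta_pos": [-0.525,-0.763,-0.04],"yaw": -0.66,"fingers": 1},{"delta_pos": [-0.525,-0.763,-0.04],"yaw": -0.66,"fingers": 1},{"delta_pos": [-0.525,-0.763,-0.04],"yaw": -0.66,"fingers": 1}]}}

```text
clock: 2.0
eef_pos: [0.5883, 0.0012, 0.3796]
tool_rot: [-0.294, 0.956, 0.001, -0.001]
ft_force: [-0.3, 0.1, 1.2]
grip_width: 0.0854
grasp_force: 0.0
```

```bash
python3 -c "
from h import *
go([.589,-.003,.271])
c=cam('wrist'); save('w1.png',c['image']); print(c['fx'],c['cx'],c['cy'],-c['R'].T@c['t'],c['R'])
np.savez('w1.npz',**{k:np.asarray(v) for k,v in c.items()})
def proj(P):
    q=c['R']@np.array(P)+c['t']; th=np.arctan2(np.hypot(q[0],q[1]),q[2]); s=c['fx']*th/np.hypot(q[0],q[1]); return (q[0]*s+c['cx']).round(1),(q[1]*s+c['cy']).round(1)
print(proj([.589,-.003,.32]),proj([.589,-.003,.257]))
"
```

```text
clock 2.0 tcp [0.5883 0.0012 0.3796] j [ 0.    0.44  0.67  1.81  0.   -0.6 ] F [-0.29  0.09  1.24] w 0.0854 0.0
delta units [ 0.0051 -0.0137  0.3621] yaw 0.003
371.64829954431775 320.35857584439754 237.6398902250837 [ 0.5283841  -0.038588    0.52181765] [[-0.56225237  0.82696224  0.00239202]
 [ 0.79404649  0.53906041  0.28089865]
 [ 0.23100313  0.1598353  -0.95973446]]
(np.float64(311.4), np.float64(256.1)) (np.float64(313.2), np.float64(228.0))
```

View pics/w1.png

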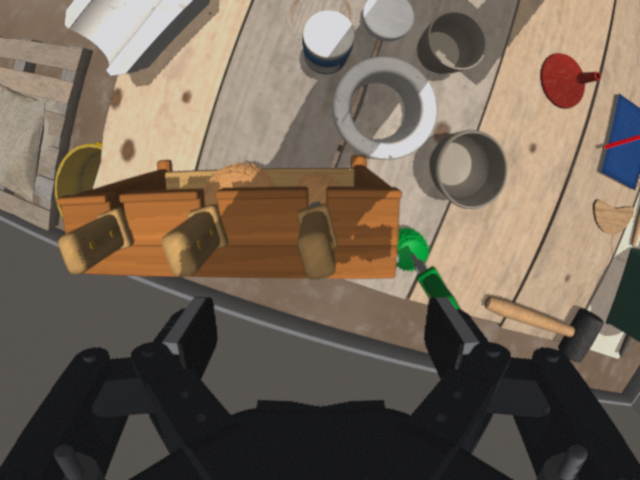

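The wrist view shows the medium grip's top at about (319,260), predicted at (311,256). The collar is at (385,107), the jar at (327,40) and the green brush at (425,270). I'll correct using the wrist depth.

```bash
cat >> h.py <<'E'
def fcloud(c):
    z=c['range_z'].astype(float); v,u=np.mgrid[:480,:640]; a=(u-c['cx'])/c['fx']; b=(v-c['cy'])/c['fy']; r=np.hypot(a,b)+1e-9
    k=np.tan(r)/r; p=np.dstack([a*k*z,b*k*z,z]); w=(p-c['t'])@c['R']; w[z==0]=np.nan; return w
E
python3 - <<'E'
from h import *
from scipy.optimize import least_squares
c=dict(np.load('w1.npz')); W=fcloud(c); O=np.array([.6373,-.0728,0])
L=(W-O)@np.c_[X,Y,[0,0,1]]
roi=np.zeros((480,640),bool); roi[190:282,290:345]=1
for zl,zh in ((.312,.33),(.27,.31)):
    k=L[roi&(L[...,2]>zl)&(L[...,2]<zh)]; print(len(k),k.min(0).round(4),k.max(0).round(4),k.mean(0).round(4))
roi[:]=0; roi[185:280,60:402]=1
k=L[roi&(np.abs(L[...,2]-.245)<.004)]; r=cv2.minAreaRect((k[:,:2]*1000).astype(np.float32)); print(r,k[:,2].mean())
roi[:]=0; roi[50:165,325:445]=1
q=W[roi&(np.abs(W[...,2]-.08)<.006)]
d=lambda p:np.hypot(q[:,0]-p[0],q[:,1]-p[1])
p=least_squares(lambda p:np.clip(np.abs(d(p)-.0535)-.0105,0,None),[.457,.005]).x; print('collar',p,len(q),np.percentile(d(p),[1,5,50,95,99]))
E
```

```text
1444 [-0.0152  0.0763  0.312 ] [0.0155 0.0982 0.3215] [-0.0011  0.0872  0.318 ]
478 [-0.0151  0.0764  0.2701] [0.0075 0.0987 0.31  ] [-0.0113  0.0872  0.2912]
((8.235099792480469, 2.8999786376953125), (74.71980285644531, 299.1230163574219), 0.20451423525810242) 0.24450446536769832
collar [0.4531646  0.01176107] 4729 [0.0385592  0.04126172 0.05425631 0.06803724 0.08565256]
```

Call:
{"op": "jog_arm", "data": {"deltas": [{"delta_pos": [0.004,-0.008,0.1],"yaw": 0,"fingers": 1},{"delta_pos": [0.004,-0.008,0.2],"yaw": 0,"fingers": 1},{"delta_pos": [0.004,-0.008,0.3],"yaw": 0,"fingers": 1},{"delta_pos": [0.004,-0.008,0.362],"yaw": 0,"fingers": 1},{"delta_pos": [0.004,-0.008,0.362],"yaw": 0,"fingers": 0.5},{"delta_pos": [0.004,-0.008,0.362],"yaw": 0,"fingers": 0},{"delta_pos": [0.004,-0.008,0.362],"yaw": 0,"fingers": 0},{"delta_pos": [0.004,-0.008,0.362],"yaw": 0,"fingers": 0},{"delta_pos": [0.004,-0.008,0.362],"yaw": 0,"fingers": 0},{"delta_pos": [0.004,-0.008,0.362],"yaw": 0,"fingers": 0},{"delta_pos": [0.004,-0.008,0.362],"yaw": 0,"fingers": 0},{"delta_pos": [0.004,-0.008,0.362],"yaw": 0,"fingers": 0}]}}

```text
clock: 3.25
eef_pos: [0.5891, -0.001, 0.2744]
tool_rot: [-0.295, 0.955, -0.0, 0.002]
ft_force: [-0.6, 0.5, 6.1]
grip_width: 0.0185
grasp_force: 59.2
```

```bash
python3 -c "
from h import *
go([.5886,-.0015,.271])"
```

```text
clock 3.25 tcp [ 0.5891 -0.001   0.2744] j [-0.    0.41  0.35  1.51  0.   -0.6 ] F [-0.6   0.48  6.06] w 0.0185 59.23053681850433
delta units [ 0.0025 -0.0005  0.0112] yaw 0.0052
```

Call:
{"op": "jog_arm", "data": {"deltas": [{"delta_pos": [0,0,-0.03],"yaw": 0,"fingers": 0},{"delta_pos": [0,0,-0.062],"yaw": 0,"fingers": 0},{"delta_pos": [0,0,-0.062],"yaw": 0,"fingers": 0},{"delta_pos": [0,0,-0.062],"yaw": 0,"fingers": 0}]}}

```text
clock: 3.65
eef_pos: [0.5886, -0.0011, 0.2915]
tool_rot: [-0.295, 0.955, -0.0, 0.0]
ft_force: [0.2, 0.5, -1.1]
grip_width: 0.0182
grasp_force: 58.5
```

```bash
python3 -c "
from h import *
go([.5886,-.0015,.289])"
```

```text
clock 3.65 tcp [ 0.5886 -0.0011  0.2915] j [-0.    0.41  0.4   1.56 -0.   -0.6 ] F [ 0.16  0.54 -1.13] w 0.0182 58.51904511451721
delta units [ 0.0008 -0.001   0.0082] yaw 0.0052
```

Call:
{"op": "jog_arm", "data": {"deltas": [{"delta_pos": [0.05,0,0],"yaw": 0,"fingers": 0},{"delta_pos": [0.1,0,0],"yaw": 0,"fingers": 0},{"delta_pos": [0.16,0,0],"yaw": 0,"fingers": 0},{"delta_pos": [0.22,0,0],"yaw": 0,"fingers": 0},{"delta_pos": [0.28,0,0],"yaw": 0,"fingers": 0},{"delta_pos": [0.28,0,-0.08],"yaw": 0,"fingers": 0},{"delta_pos": [0.28,0,-0.14],"yaw": 0,"fingers": 0},{"delta_pos": [0.28,0,-0.14],"yaw": 0,"fingers": 0},{"delta_pos": [0.28,0,-0.14],"yaw": 0,"fingers": 0}]}}

```text
clock: 4.55
eef_pos: [0.5191, -0.0485, 0.3328]
tool_rot: [-0.295, 0.955, 0.0, -0.0]
ft_force: [-0.6, 0.1, -1.5]
grip_width: 0.018
grasp_force: 58.7
```

```bash
python3 - <<'E'
from h import *
from scipy.optimize import least_squares
go([.456,.007,.33])
t=cam('top');w=cam('wrist'); save('t2.png',t['image'][170:410,260:560]); save('w2.png',w['image'])
np.savez('w2.npz',**{k:np.asarray(v) for k,v in w.items()})
for n,W,c in (('top',cloud(t),t),('wrist',fcloud(w),w)):
    I=c['image'].astype(int)
    for c0 in ([.457,.006],):
        m=(np.abs(W[...,2]-.08)<.004)&(I.max(2)-I.min(2)<40)&(np.hypot(W[...,0]-c0[0],W[...,1]-c0[1])<.071)
        q=W[m]; f=lambda p:np.clip(np.abs(np.hypot(q[:,0]-p[0],q[:,1]-p[1])-.0535)-.0105,0,None)
        p=least_squares(f,c0,loss='soft_l1',f_scale=.001).x; print(n,p,len(q),np.percentile(np.hypot(*(q[:,:2]-p).T),[1,5,95,99]).round(4))
        u8=m.astype(np.uint8); 
        # bore/outer edge from contour rays
        cs,_=cv2.findContours(u8,cv2.RETR_EXTERNAL,cv2.CHAIN_APPROX_NONE); k=max(cs,key=cv2.contourArea); 
        P=np.array([W[y,x,:2] for x,y in k[:,0]]); (a,r)=cv2.minEnclosingCircle((P*1000).astype(np.float32)); print(a,r)
# brush now: bristle colour points below .26
    L=W; R=L[(L[...,2]>.1)&(L[...,2]<.21)&(np.hypot(L[...,0]-.518,L[...,1]+.049)<.045)]
    if len(R): print('bristle',len(R),R.min(0),R.max(0))
E
```

```text
clock 4.55 tcp [ 0.5191 -0.0485  0.3328] j [-0.09  0.27  0.3   1.6  -0.   -0.69] F [-0.63  0.11 -1.54] w 0.018 58.677345514297485
delta units [0.0694 0.2713 0.0092] yaw 0.0053
top [0.457 0.006] 147 [0.0489 0.0501 0.0612 0.0625]
(456.5863037109375, -44.30190658569336) 33.66299057006836
bristle 187 [ 0.49050775 -0.07774785  0.16304797] [ 0.54334583 -0.05382728  0.20988077]
wrist [0.45811623 0.00892249] 4815 [0.0435 0.0445 0.0617 0.0628]
(457.9149169921875, 8.850037574768066) 63.34614944458008
bristle 1437 [ 0.48823988 -0.07702519  0.16687596] [ 0.54315865 -0.02029805  0.20999296]
```

View pics/w2.png

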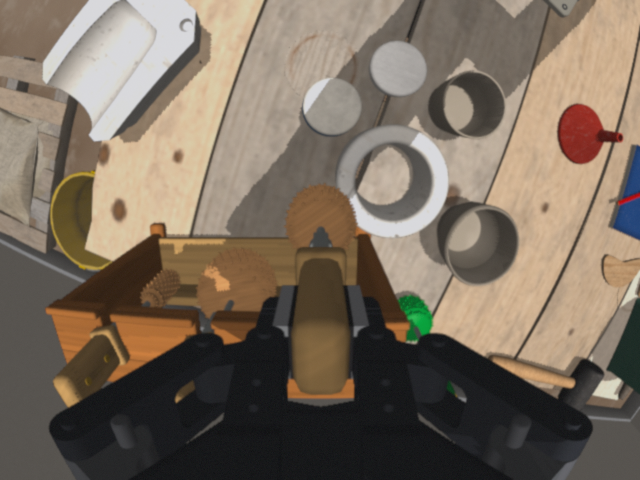

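The wrist view shows the brush held upright, with its bristles at (320,215) out in front of the rack. The collar is at (392,180). Next I'll move above it.

Call:
{"op": "jog_arm", "data": {"deltas": [{"delta_pos": [0.02,0.09,0],"yaw": 0,"fingers": 0},{"delta_pos": [0.04,0.18,0],"yaw": 0,"fingers": 0},{"delta_pos": [0.063,0.27,0],"yaw": 0,"fingers": 0},{"delta_pos": [0.063,0.27,0.1],"yaw": 0,"fingers": 0},{"delta_pos": [0.063,0.27,0.13],"yaw": 0,"fingers": 0},{"delta_pos": [0.063,0.27,0.13],"yaw": 0,"fingers": 0},{"delta_pos": [0.063,0.27,0.13],"yaw": 0,"fingers": 0}]}}

```text
clock: 5.35
eef_pos: [0.458, 0.0075, 0.2942]
tool_rot: [-0.295, 0.956, 0.0, -0.0]
ft_force: [-0.7, 0.2, -0.5]
grip_width: 0.0185
grasp_force: 58.8
```

```bash
python3 - <<'E'
from h import *
from scipy.optimize import least_squares
R,p=go([.458,.008,.187])
w=cam('wrist'); t=cam('top'); save('wt3.png',np.hstack([w['image'][60:360,170:470],t['image'][200:500,190:490][:280].copy() if 0 else t['image'][170:470,190:490]]))
for n,W,c in (('top',cloud(t),t),('wrist',fcloud(w),w)):
    I=c['image'].astype(int); c0=[.458,.008]
    m=(np.abs(W[...,2]-.08)<.004)&(I.max(2)-I.min(2)<40)&(np.hypot(W[...,0]-c0[0],W[...,1]-c0[1])<.071)
    q=W[m]; f=lambda p:np.clip(np.abs(np.hypot(q[:,0]-p[0],q[:,1]-p[1])-.0535)-.0105,0,None)
    print(n,least_squares(f,c0,loss='soft_l1',f_scale=.001).x,len(q))
    k=W[(W[...,2]>.105)&(W[...,2]<.19)&(np.hypot(W[...,0]-p[0],W[...,1]-p[1])<.045)&(I[...,0]-I[...,2]>35)]
    if len(k)>50: print('bristle',len(k),k.min(0).round(4),k.max(0).round(4),cv2.minEnclosingCircle((k[:,:2]*1000).astype(np.float32)))
E
```

```text
clock 5.35 tcp [0.458  0.0075 0.2942] j [ 0.02  0.14  0.04  1.47 -0.   -0.58] F [-0.67  0.19 -0.51] w 0.0185 58.77358138561249
delta units [-0.0012  0.0011  0.3574] yaw 0.0047
top [0.45844204 0.00753465] 786
bristle 501 [ 0.4297 -0.0214  0.1232] [0.4828 0.019  0.1812] ((456.2496337890625, 3.048062801361084), 26.96925926208496)
wrist [0.45809773 0.00915595] 5222
bristle 3363 [ 0.4278 -0.0207  0.1293] [0.481  0.0339 0.1835] ((455.5532531738281, 7.408935546875), 28.186784744262695)
```

View pics/wt3.png

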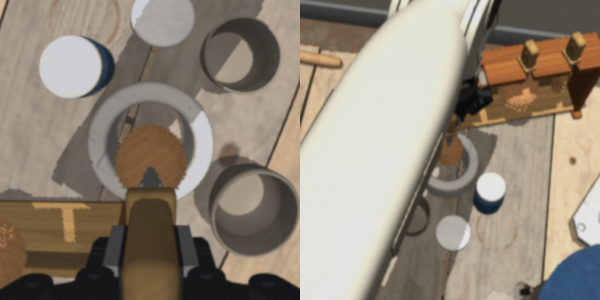

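The wrist view (left half) shows the bristles above the bore at (150,160), about 2.5 mm toward the robot of the centre. I'll go down centred, then press to the near side.

Call:
{"op": "jog_arm", "data": {"deltas": [{"delta_pos": [-0.009,-0.002,0.05],"yaw": 0,"fingers": 0},{"delta_pos": [-0.009,-0.002,0.15],"yaw": 0,"fingers": 0},{"delta_pos": [-0.009,-0.002,0.25],"yaw": 0,"fingers": 0},{"delta_pos": [-0.009,-0.002,0.32],"yaw": 0,"fingers": 0},{"delta_pos": [-0.009,-0.002,0.35],"yaw": 0,"fingers": 0},{"delta_pos": [-0.009,-0.002,0.35],"yaw": 0,"fingers": 0},{"delta_pos": [-0.009,-0.002,0.35],"yaw": 0,"fingers": 0}]}}

```text
clock: 6.15
eef_pos: [0.4614, 0.0087, 0.1905]
tool_rot: [-0.295, 0.955, -0.0, 0.001]
ft_force: [-0.2, 0.1, -2.1]
grip_width: 0.0184
grasp_force: 58.9
```

```bash
python3 -c "
from h import *
go([.4605-.018,.009,.186])"
```

```text
clock 6.15 tcp [0.4614 0.0087 0.1905] j [ 0.02  0.19 -0.17  1.21  0.   -0.58] F [-0.23  0.11 -2.13] w 0.0184 58.867671489715576
delta units [0.0514 0.0363 0.0149] yaw 0.005
```

Call:
{"op": "jog_arm", "data": {"deltas": [{"delta_pos": [0.02,0.014,0.016],"yaw": 0,"fingers": 0},{"delta_pos": [0.035,0.025,0.016],"yaw": 0,"fingers": 0},{"delta_pos": [0.05,0.035,0.016],"yaw": 0,"fingers": 0},{"delta_pos": [0.05,0.035,0.016],"yaw": 0,"fingers": 0},{"delta_pos": [0.05,0.035,0.016],"yaw": 0,"fingers": 0},{"delta_pos": [0.05,0.035,0.016],"yaw": 0,"fingers": 0}]}}

```text
clock: 6.75
eef_pos: [0.4426, 0.009, 0.1849]
tool_rot: [-0.295, 0.955, -0.0, 0.001]
ft_force: [0.4, 0.1, 0.1]
grip_width: 0.0184
grasp_force: 59.0
```

```bash
cat >> h.py <<'E'
def look(tag):
    from scipy.optimize import least_squares
    o=bot.get_obs(); p=np.array(o['eef_pos']); w=cam('wrist'); W=fcloud(w); I=w['image'].astype(int); c0=[.458,.009]
    m=(np.abs(W[...,2]-.08)<.004)&(I.max(2)-I.min(2)<40)&(np.hypot(W[...,0]-c0[0],W[...,1]-c0[1])<.071)
    q=W[m]; f=lambda p:np.clip(np.abs(np.hypot(q[:,0]-p[0],q[:,1]-p[1])-.0535)-.0105,0,None)
    print('collar',least_squares(f,c0,loss='soft_l1',f_scale=.001).x.round(4),len(q))
    k=W[(W[...,2]>p[2]-.179)&(W[...,2]<p[2]-.11)&(np.hypot(W[...,0]-p[0],W[...,1]-p[1])<.05)&(I[...,0]-I[...,2]>35)]
    if len(k)>50: a,r=cv2.minEnclosingCircle((k[:,:2]*1000).astype(np.float32)); print('bristle',np.round(a,1),round(r,1),k[:,2].max())
    save(tag+'.png',w['image'])
E
python3 -c "
from h import *
go([.4605-.018,.009,.186]); look('w4')"
```

```text
clock 6.75 tcp [0.4426 0.009  0.1849] j [ 0.02  0.15 -0.23  1.19 -0.   -0.58] F [0.41 0.1  0.14] w 0.0184 58.97495448589325
delta units [ 0.0002  0.0002 -0.0036] yaw 0.0054
collar [0.4577 0.0089] 9010
bristle [444.7   7.3] 29.4 0.0728922247824752
```

Call:
{"op": "jog_arm", "data": {"deltas": [{"delta_pos": [0,0,0.007],"yaw": 0,"fingers": 0},{"delta_pos": [0,0,0.007],"yaw": 0,"fingers": 0},{"delta_pos": [0,0,-0.04],"yaw": 0,"fingers": 0},{"delta_pos": [0,0,-0.08],"yaw": 0,"fingers": 0},{"delta_pos": [0,0,-0.12],"yaw": 0,"fingers": 0},{"delta_pos": [0,0,-0.15],"yaw": 0,"fingers": 0},{"delta_pos": [0,0,-0.175],"yaw": 0,"fingers": 0},{"delta_pos": [0,0,-0.175],"yaw": 0,"fingers": 0},{"delta_pos": [0,0,-0.175],"yaw": 0,"fingers": 0},{"delta_pos": [0,0,-0.175],"yaw": 0,"fingers": 0}]}}

```text
clock: 7.8
eef_pos: [0.4417, 0.009, 0.2365]
tool_rot: [-0.295, 0.955, 0.0, -0.0]
ft_force: [0.7, 0.0, 0.3]
grip_width: 0.0185
grasp_force: 58.9
```

```bash
python3 -c "
from h import *
go([.4605-.018,.009,.239]); look('w5')"
```

```text
clock 7.8 tcp [0.4417 0.009  0.2365] j [ 0.02  0.12 -0.13  1.32  0.   -0.58] F [0.73 0.04 0.26] w 0.0185 58.867430090904236
delta units [-0.0022 -0.0015 -0.0084] yaw 0.0053
collar [0.4584 0.0091] 7147
bristle [443.    8.6] 28.5 0.12176258319104163
```

View pics/w5.png

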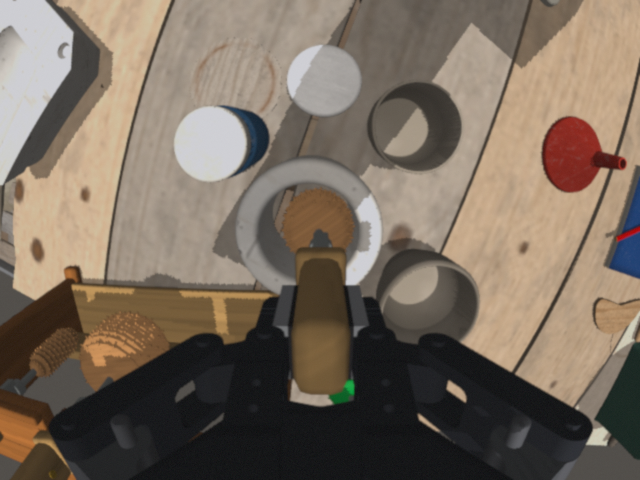

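The wrist view shows the bristles at (318,222) inside the bore, against the side nearest the robot, half out of the mouth. The collar hasn't moved. I'll do more near strokes with slightly more press.

Call:
{"op": "jog_arm", "data": {"deltas": [{"delta_pos": [0.008,0.006,0.05],"yaw": 0,"fingers": 0},{"delta_pos": [0.008,0.006,0.1],"yaw": 0,"fingers": 0},{"delta_pos": [0.008,0.006,0.15],"yaw": 0,"fingers": 0},{"delta_pos": [0.008,0.006,0.18],"yaw": 0,"fingers": 0},{"delta_pos": [0.008,0.006,0.18],"yaw": 0,"fingers": 0},{"delta_pos": [0.008,0.006,0.18],"yaw": 0,"fingers": 0},{"delta_pos": [0.008,0.006,0.13],"yaw": 0,"fingers": 0},{"delta_pos": [0.008,0.006,0.08],"yaw": 0,"fingers": 0},{"delta_pos": [0.008,0.006,0.03],"yaw": 0,"fingers": 0},{"delta_pos": [0.008,0.006,0],"yaw": 0,"fingers": 0},{"delta_pos": [0.008,0.006,0],"yaw": 0,"fingers": 0},{"delta_pos": [0.008,0.006,0],"yaw": 0,"fingers": 0}]}}

```text
clock: 9.05
eef_pos: [0.4389, 0.0092, 0.2369]
tool_rot: [-0.295, 0.955, 0.0, 0.0]
ft_force: [-0.1, -0.5, -0.1]
grip_width: 0.0182
grasp_force: 58.9
```

```bash
python3 -c "
from h import *
go([.4605-.021,.009,.239]); look('w6')"
```

```text
clock 9.05 tcp [0.4389 0.0092 0.2369] j [ 0.02  0.12 -0.13  1.32  0.   -0.58] F [-0.11 -0.5  -0.08] w 0.0182 58.9175409078598
delta units [-0.0012 -0.0015 -0.0069] yaw 0.0054
collar [0.4585 0.0097] 7011
bristle [441.8   8.2] 28.4 0.12069042018813186
```

Call:
{"op": "jog_arm", "data": {"deltas": [{"delta_pos": [0,0,0.05],"yaw": 0,"fingers": 0},{"delta_pos": [0,0,0.1],"yaw": 0,"fingers": 0},{"delta_pos": [0,0,0.15],"yaw": 0,"fingers": 0},{"delta_pos": [0,0,0.18],"yaw": 0,"fingers": 0},{"delta_pos": [0,0,0.18],"yaw": 0,"fingers": 0},{"delta_pos": [0,0,0.18],"yaw": 0,"fingers": 0}]}}

```text
clock: 9.7
eef_pos: [0.4387, 0.0092, 0.1828]
tool_rot: [-0.295, 0.955, 0.0, -0.001]
ft_force: [1.5, -0.1, -2.0]
grip_width: 0.0183
grasp_force: 58.8
```

```bash
python3 -c "
from h import *
go([.4605-.021,.009,.185]); look('w7')"
```

```text
clock 9.7 tcp [0.4387 0.0092 0.1828] j [ 0.02  0.15 -0.24  1.18  0.   -0.58] F [ 1.54 -0.08 -2.05] w 0.0183 58.82603466510773
delta units [-0.002  -0.002  -0.0075] yaw 0.0054
collar [0.458  0.0091] 8982
bristle [447.7   7.2] 29.7 0.06770920767838955
```

Call:
{"op": "jog_arm", "data": {"deltas": [{"delta_pos": [0,0,-0.05],"yaw": 0,"fingers": 0},{"delta_pos": [0,0,-0.1],"yaw": 0,"fingers": 0},{"delta_pos": [0,0,-0.15],"yaw": 0,"fingers": 0},{"delta_pos": [0,0,-0.18],"yaw": 0,"fingers": 0},{"delta_pos": [0,0,-0.18],"yaw": 0,"fingers": 0},{"delta_pos": [0,0,-0.18],"yaw": 0,"fingers": 0},{"delta_pos": [-0.04,-0.027,-0.16],"yaw": 0,"fingers": 0},{"delta_pos": [-0.08,-0.054,-0.16],"yaw": 0,"fingers": 0},{"delta_pos": [-0.115,-0.078,-0.16],"yaw": 0,"fingers": 0},{"delta_pos": [-0.115,-0.078,-0.16],"yaw": 0,"fingers": 0},{"delta_pos": [-0.115,-0.078,-0.16],"yaw": 0,"fingers": 0}]}}

```text
clock: 10.85
eef_pos: [0.4793, 0.0093, 0.2298]
tool_rot: [-0.295, 0.955, 0.001, -0.002]
ft_force: [-0.6, -0.1, -1.2]
grip_width: 0.0184
grasp_force: 59.0
```

```bash
python3 -c "
from h import *
go([.4605+.020,.009,.183]); look('w8')"
```

```text
clock 10.85 tcp [0.4793 0.0093 0.2298] j [ 0.02  0.2  -0.05  1.32  0.   -0.58] F [-0.56 -0.06 -1.23] w 0.0184 58.97727906703949
delta units [-0.0031 -0.0033  0.1559] yaw 0.0053
collar [0.4579 0.0093] 8153
bristle [472.6  12.8] 32.3 0.11355938861620483
```

Now the far strokes: down, up, then down again.

Call:
{"op": "jog_arm", "data": {"deltas": [{"delta_pos": [-0.005,-0.004,0.05],"yaw": 0,"fingers": 0},{"delta_pos": [-0.005,-0.004,0.1],"yaw": 0,"fingers": 0},{"delta_pos": [-0.005,-0.004,0.155],"yaw": 0,"fingers": 0},{"delta_pos": [-0.005,-0.004,0.155],"yaw": 0,"fingers": 0},{"delta_pos": [-0.005,-0.004,0.155],"yaw": 0,"fingers": 0},{"delta_pos": [-0.005,-0.004,0.155],"yaw": 0,"fingers": 0}]}}

```text
clock: 11.5
eef_pos: [0.4824, 0.0091, 0.1851]
tool_rot: [-0.295, 0.955, -0.0, 0.0]
ft_force: [-1.9, -0.1, -3.0]
grip_width: 0.018
grasp_force: 58.8
```

```bash
python3 -c "
from h import *
go([.4605+.021,.009,.183]); look('w9')"
```

```text
clock 11.5 tcp [0.4824 0.0091 0.1851] j [ 0.02  0.23 -0.13  1.21 -0.   -0.58] F [-1.87 -0.09 -3.04] w 0.018 58.80625605583191
delta units [0.0028 0.0014 0.007 ] yaw 0.0053
collar [0.4563 0.0088] 11196
bristle [469.   13.6] 34.3 0.07336388090078597
```

Call:
{"op": "jog_arm", "data": {"deltas": [{"delta_pos": [0,0,-0.05],"yaw": 0,"fingers": 0},{"delta_pos": [0,0,-0.1],"yaw": 0,"fingers": 0},{"delta_pos": [0,0,-0.15],"yaw": 0,"fingers": 0},{"delta_pos": [0,0,-0.178],"yaw": 0,"fingers": 0},{"delta_pos": [0,0,-0.178],"yaw": 0,"fingers": 0},{"delta_pos": [0,0,-0.178],"yaw": 0,"fingers": 0}]}}

```text
clock: 12.15
eef_pos: [0.4829, 0.0092, 0.2382]
tool_rot: [-0.295, 0.955, -0.0, 0.001]
ft_force: [-1.1, 0.5, -0.4]
grip_width: 0.0181
grasp_force: 59.0
```

```bash
python3 -c "
from h import *
go([.4605+.021,.009,.238]); look('w10')"
```

```text
clock 12.15 tcp [0.4829 0.0092 0.2382] j [ 0.02  0.2  -0.03  1.34  0.   -0.58] F [-1.14  0.53 -0.4 ] w 0.0181 58.97273361682892
delta units [0.0041 0.0021 0.0005] yaw 0.0053
collar [0.4589 0.0093] 7746
bristle [475.3   8.8] 32.7 0.12273071004721144
```

View pics/w10.png

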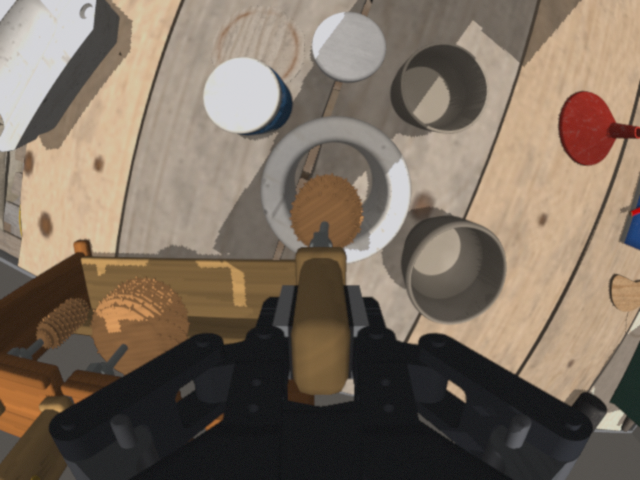

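The wrist view shows the bristles at (325,212) against the far, rack-side wall of the bore, half out. The collar is still in place.

Call:
{"op": "jog_arm", "data": {"deltas": [{"delta_pos": [0,0,0.05],"yaw": 0,"fingers": 0},{"delta_pos": [0,0,0.1],"yaw": 0,"fingers": 0},{"delta_pos": [0,0,0.15],"yaw": 0,"fingers": 0},{"delta_pos": [0,0,0.182],"yaw": 0,"fingers": 0},{"delta_pos": [0,0,0.182],"yaw": 0,"fingers": 0},{"delta_pos": [0,0,0.182],"yaw": 0,"fingers": 0},{"delta_pos": [0,0,0.13],"yaw": 0,"fingers": 0},{"delta_pos": [0,0,0.08],"yaw": 0,"fingers": 0},{"delta_pos": [0,0,0.03],"yaw": 0,"fingers": 0},{"delta_pos": [0,0,0],"yaw": 0,"fingers": 0},{"delta_pos": [0,0,0],"yaw": 0,"fingers": 0},{"delta_pos": [0,0,0],"yaw": 0,"fingers": 0}]}}

```text
clock: 13.4
eef_pos: [0.4828, 0.0091, 0.2379]
tool_rot: [-0.295, 0.955, -0.0, 0.0]
ft_force: [-2.0, 0.3, -0.3]
grip_width: 0.0179
grasp_force: 59.0
```

Call:
{"op": "jog_arm", "data": {"deltas": [{"delta_pos": [0,0,0.05],"yaw": 0,"fingers": 0},{"delta_pos": [0,0,0.1],"yaw": 0,"fingers": 0},{"delta_pos": [0,0,0.15],"yaw": 0,"fingers": 0},{"delta_pos": [0,0,0.185],"yaw": 0,"fingers": 0},{"delta_pos": [0,0,0.185],"yaw": 0,"fingers": 0},{"delta_pos": [0,0,0.185],"yaw": 0,"fingers": 0},{"delta_pos": [0,0,0.13],"yaw": 0,"fingers": 0},{"delta_pos": [0,0,0.08],"yaw": 0,"fingers": 0},{"delta_pos": [0,0,0.03],"yaw": 0,"fingers": 0},{"delta_pos": [0,0,0.01],"yaw": 0,"fingers": 0},{"delta_pos": [0,0,0.01],"yaw": 0,"fingers": 0},{"delta_pos": [0,0,0.01],"yaw": 0,"fingers": 0}]}}

```text
clock: 14.6
eef_pos: [0.4826, 0.0091, 0.2345]
tool_rot: [-0.295, 0.955, 0.0, -0.0]
ft_force: [-0.2, 1.2, -0.5]
grip_width: 0.0181
grasp_force: 59.0
```

```bash
python3 -c "
from h import *
go([.4605,.009,.235]); look('w11')"
```

```text
clock 14.6 tcp [0.4826 0.0091 0.2345] j [ 0.02  0.21 -0.03  1.33  0.   -0.58] F [-0.22  1.18 -0.53] w 0.0181 58.972309827804565
delta units [ 0.061   0.0411 -0.0017] yaw 0.0053
collar [0.4591 0.009 ] 7949
bristle [473.7  14. ] 33.5 0.11922970283300986
```

Call:
{"op": "jog_arm", "data": {"deltas": [{"delta_pos": [0.06,0.04,0],"yaw": 0,"fingers": 0},{"delta_pos": [0.06,0.04,-0.12],"yaw": 0,"fingers": 0},{"delta_pos": [0.06,0.04,-0.24],"yaw": 0,"fingers": 0},{"delta_pos": [0.06,0.04,-0.33],"yaw": 0,"fingers": 0},{"delta_pos": [0.04,-0.05,-0.33],"yaw": 0,"fingers": 0},{"delta_pos": [0.02,-0.14,-0.33],"yaw": 0,"fingers": 0},{"delta_pos": [0.007,-0.227,-0.33],"yaw": 0,"fingers": 0},{"delta_pos": [0.007,-0.227,-0.26],"yaw": 0,"fingers": 0},{"delta_pos": [0.007,-0.227,-0.19],"yaw": 0,"fingers": 0},{"delta_pos": [0.007,-0.227,-0.19],"yaw": 0,"fingers": 0},{"delta_pos": [0.007,-0.227,-0.19],"yaw": 0,"fingers": 0}]}}

```text
clock: 15.75
eef_pos: [0.5191, -0.0482, 0.2915]
tool_rot: [-0.295, 0.955, 0.0, -0.001]
ft_force: [0.7, -0.6, -1.5]
grip_width: 0.0185
grasp_force: 59.3
```

```bash
python3 - <<'E'
from h import *
go([.5191,-.0485,.2915])
t=cam('scene');w=cam('wrist')
save('sw.png',np.hstack([t['image'][140:380,300:540],w['image'][170:410,200:440]]))
p=bot.get_obs()['eef_pos']
for n,W,c in (('scene',cloud(t),t),('wrist',fcloud(w),w)):
    I=c['image'].astype(int); L=(W-p)@np.c_[X,Y,[0,0,1]]
    k=L[(L[...,2]>-.175)&(L[...,2]<-.12)&(np.hypot(L[...,0],L[...,1])<.04)&(I[...,0]-I[...,2]>35)]
    if len(k)>50: print(n,'bristle',len(k),k.min(0).round(4),k.max(0).round(4))
    k=L[(L[...,2]>-.03)&(L[...,2]<-.003)&(np.hypot(L[...,0],L[...,1])<.025)&(I[...,0]-I[...,2]>25)]
    if len(k)>20: print(n,'bolster',len(k),k.min(0).round(4),k.max(0).round(4))
    k=L[(L[...,2]>-.08)&(L[...,2]<-.03)&(np.hypot(L[...,0],L[...,1])<.025)]
    if len(k)>20: print(n,'shank',len(k),k.min(0).round(4),k.max(0).round(4),np.median(k,0).round(4))
E
```

```text
clock 15.75 tcp [ 0.5191 -0.0482  0.2915] j [-0.09  0.27  0.2   1.5   0.   -0.69] F [ 0.69 -0.6  -1.5 ] w 0.0185 59.26909625530243
delta units [ 0.0007 -0.0007  0.0001] yaw 0.0055
scene bristle 272 [-0.0232 -0.0256 -0.142 ] [ 0.0179  0.0272 -0.12  ]
scene bolster 213 [-0.0221 -0.0127 -0.0299] [ 0.0105  0.0112 -0.0031]
scene shank 152 [-0.0183 -0.0078 -0.0797] [ 0.007   0.009  -0.0305] [-0.0137 -0.0018 -0.0584]
wrist bristle 2534 [-0.0297 -0.0269 -0.1659] [ 0.0164  0.0287 -0.12  ]
wrist bolster 1282 [-0.0187 -0.0107 -0.0282] [-0.0016  0.0131 -0.003 ]
wrist shank 280 [-0.0127 -0.0059 -0.0798] [-0.0022  0.0084 -0.046 ] [-0.0121  0.001  -0.0617]
```

View pics/sw.png

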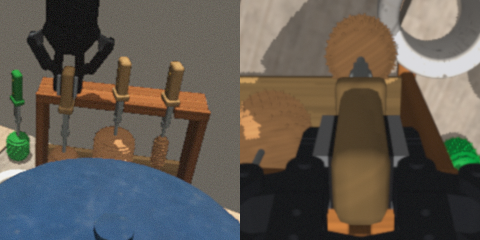

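The brush is still upright in the grip in front of its slot (scene half at (65,90)). The other brushes are undisturbed. Sliding back in.

Call:
{"op": "jog_arm", "data": {"deltas": [{"delta_pos": [-0.07,0,0],"yaw": 0,"fingers": 0},{"delta_pos": [-0.14,0,0],"yaw": 0,"fingers": 0},{"delta_pos": [-0.2,0,0],"yaw": 0,"fingers": 0},{"delta_pos": [-0.25,0,0],"yaw": 0,"fingers": 0},{"delta_pos": [-0.28,0,0],"yaw": 0,"fingers": 0},{"delta_pos": [-0.28,0,0],"yaw": 0,"fingers": 0},{"delta_pos": [-0.28,0,0],"yaw": 0,"fingers": 0}]}}

```text
clock: 16.55
eef_pos: [0.5885, -0.001, 0.2923]
tool_rot: [-0.295, 0.955, -0.0, 0.0]
ft_force: [-0.9, 0.6, -1.2]
grip_width: 0.0184
grasp_force: 59.3
```

```bash
python3 -c "
from h import *
go([.5886,-.0011,.2744])"
```

```text
clock 16.55 tcp [ 0.5885 -0.001   0.2923] j [-0.    0.41  0.4   1.56 -0.   -0.6 ] F [-0.9   0.62 -1.15] w 0.0184 59.2692768573761
delta units [-0.     -0.0005  0.0597] yaw 0.0055
```

Arrived without resistance. Lowering by about 18 mm.

Call:
{"op": "jog_arm", "data": {"deltas": [{"delta_pos": [0,0,0.03],"yaw": 0,"fingers": 0},{"delta_pos": [0,0,0.055],"yaw": 0,"fingers": 0},{"delta_pos": [0,0,0.062],"yaw": 0,"fingers": 0},{"delta_pos": [0,0,0.062],"yaw": 0,"fingers": 0},{"delta_pos": [0,0,0.062],"yaw": 0,"fingers": 0}]}}

```text
clock: 17.05
eef_pos: [0.5884, -0.0013, 0.2744]
tool_rot: [-0.295, 0.956, -0.0, 0.001]
ft_force: [-2.2, 0.1, 6.7]
grip_width: 0.0184
grasp_force: 60.0
```

```bash
python3 -c "
from h import *
go([.5886,-.0011,.2744])"
```

```text
clock 17.05 tcp [ 0.5884 -0.0013  0.2744] j [-0.    0.41  0.35  1.51 -0.   -0.6 ] F [-2.2   0.15  6.72] w 0.0184 60.005857944488525
delta units [-0.0009  0.0004 -0.0001] yaw 0.0046
```

Call:
{"op": "jog_arm", "data": {"deltas": [{"delta_pos": [0,0,0],"yaw": 0,"fingers": 0.3},{"delta_pos": [0,0,0],"yaw": 0,"fingers": 0.8},{"delta_pos": [0,0,0],"yaw": 0,"fingers": 0.8},{"delta_pos": [0,0,0],"yaw": 0,"fingers": 0.8},{"delta_pos": [0,0,0],"yaw": 0,"fingers": 0.8},{"delta_pos": [0,0,-0.1],"yaw": 0,"fingers": 0.8},{"delta_pos": [0,0,-0.2],"yaw": 0,"fingers": 0.8},{"delta_pos": [0,0,-0.35],"yaw": 0,"fingers": 0.8},{"delta_pos": [0,0,-0.4],"yaw": 0,"fingers": 0.8},{"delta_pos": [0,0,-0.4],"yaw": 0,"fingers": 0.8},{"delta_pos": [0,0,-0.4],"yaw": 0,"fingers": 0.8}]}}

```text
clock: 18.15
eef_pos: [0.5888, -0.0009, 0.3924]
tool_rot: [-0.295, 0.955, 0.0, -0.0]
ft_force: [0.1, 0.9, -0.5]
grip_width: 0.0687
grasp_force: 0.0
```

```bash
python3 - <<'E'
from h import *
w=cam('wrist'); s=cam('scene'); O=np.array([.6373,-.0728,0])
save('fin.png',np.hstack([s['image'][140:440,300:600],w['image'][150:450,180:480]]))
for n,W,c in (('scene',cloud(s),s),('wrist',fcloud(w),w)):
    L=(W-O)@np.c_[X,Y,[0,0,1]]
    for y in (.087,0):
        k=L[(np.abs(L[...,1]-y)<.02)&(np.abs(L[...,0])<.022)&(L[...,2]>.312)&(L[...,2]<.345)]
        if len(k): print(n,y,len(k),k.min(0).round(4),k.max(0).round(4),k.mean(0).round(4))
go([.5886,-.0011,.39])
E
```

```text
scene 0.087 101 [-0.0187  0.0762  0.3127] [0.0066 0.0944 0.3207] [-0.0087  0.085   0.3172]
scene 0 113 [-0.0177 -0.0104  0.3121] [0.01   0.0105 0.3209] [-0.0068  0.0006  0.3172]
wrist 0.087 1270 [-0.0165  0.0789  0.3123] [0.012  0.0971 0.321 ] [-0.0031  0.0878  0.3181]
wrist 0 1127 [-0.0148 -0.0081  0.312 ] [0.0156 0.0136 0.3214] [-0.0009  0.0039  0.3178]
clock 18.25 tcp [ 0.5882 -0.0009  0.3912] j [-0.    0.45  0.72  1.84 -0.   -0.6 ] F [-1.08  0.5   0.24] w 0.0684 0.0
delta units [-0.0006 -0.0013  0.004 ] yaw 0.0053
```

View pics/fin.png

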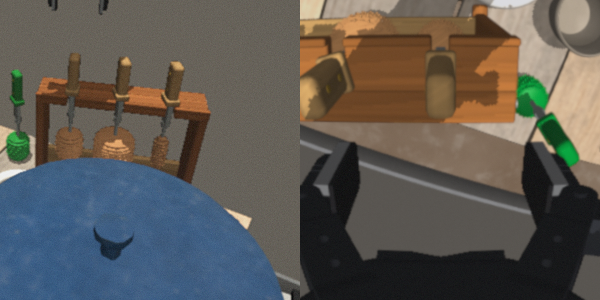

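The brush hangs in its slot at (72,100) in the scene half. Its top is at the same height as the other brushes, about 2 mm from where it started, and the gripper is clear above. Handing in.

```bash
python3 -c "
from h import *
print(bot.job_done())"
```

```text
the job is handed in; nothing more can be done
None
```

I scrubbed the collar with the middle-sized brush (three strokes on each side), hung the brush back in its slot and handed the job in at about 18 s; the judge returned no verdict, and bristle contact was read from images and noisy force readings.

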